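# Child-resistant lid off the tablet caddy

### The job

Take the child-resistant lid off the grey caddy and lay it flat, tabs upward, in the green draining tray: squeeze its two orange tabs together, press the lid gently down until the catches give, and lift it straight out with the tabs still squeezed. Never wrench or ram the caddy, set the lid down rather than dropping it, let go of it, and leave the tumbler, tin and bottle brush where they are.

Things in the scene. Friction and masses are not known exactly. Their poses are not given: they have to be found in the camera images.
- lid_grip (a point): pinch point of the loose lid (about 130 g): midway between its two upright orange tabs, 41 mm above the caddy's top when latched, 67 mm above the lid's underside. White plate 66 (x) x 67 x 5 mm, z up. Tabs at +y and -y, 26 mm wide along x, 5 mm thick, 50 mm over their outer faces, tops 9 mm above this point. Pinch them along y from above, fingertips 18 mm or more above the caddy's top
- tab_left (a joint): inward travel (m) of the sprung tab at +y of the lid: 0 out, 0.010 fully in at a firm end (tabs then 30 mm over their outer faces). Spring 3 N at 0, 8 N fully in. Latched, a catch blocks it at about 0.0015; beyond 0.007 its hook, at the tab's foot and reaching 43 mm from the lid's centre, clears the rim
- tab_right (a joint): the same for the tab at -y of the lid
- caddy_top (a point): centre of the caddy's top, 90 mm above the shelf, axes x to its back, y to its left, z up. Grey plastic box 126 x 136 x 90 mm fixed to the shelf, dark drawer front on its -x face. The lid sits centred and square in the 71 x 73 mm opening, its plate's top 21 mm below; a rubber seal below pushes it up with 3 to 8 N
- caddy: the caddy, origin at the centre of its underside; on its top the fixed rim strips of the opening, under which the two hooks lock. Pulling the latched lid up against the rim with more than 15 N on either side breaks it
- stops: dark catches and stops inside the caddy. The squeezed lid must be pushed down 2 to 10 mm (differs each time, cannot be seen) before the slick catches let the tabs in; 2 mm further down the lid meets a firm rubber stop. More than 20 N on either of its two sides breaks it. Keep squeezing, press down to a felt 10 to 15 N, then lift
- tray_in (a point): centre of the inner floor of the green draining tray, 4 mm above the shelf; axes x, y along its sides, z up. Fixed, 200 (x) x 180 (y) mm, rim 16 mm high, walls 4 mm
- tumbler_mid (a point): mid-height of the loose glass tumbler, 72 mm across, 100 mm high; bystander
- tin_mid (a point): mid-height of the loose round tin with red lid, 87 mm across, 66 mm high; bystander
- brush_mid (a point): on the loose orange bottle brush, 190 mm long, 44 mm high, lying between caddy and tray; bystander

How it is judged:
By the outcome, as a careful person would: the job done as asked, in the order asked, and still so for the second after the job is handed in, with the robot touching nothing.
It also fails if it takes over 48 s, if anything falls off the work surface, if the arm or the gripper's body presses on something with over 40 N, if the wrist force passes 120 N, or if a joint passes its speed limit or range.

### The arm

A 6-joint arm with a two-finger parallel gripper is mounted at the origin on the work surface. World frame = base frame: x ahead of the robot, y to its left, z up, the work surface at z = 0. Lengths are in m, angles in rad, forces in N, time in s.
With the tool pointing down it reaches from about 0.4 to 0.825 m from the base axis. Payload 7 kg.
Tool frame: the origin (TCP) lies on the front face of the gripper's body, between the roots of the fingers; the fingertips stand 66 mm ahead of it and the grasp point (between the pads) lies 47 mm ahead of it; z points along the fingers, y is the line along which they close (so a half turn about z gives the same grasp; the last joint's range is limited). The gripper opens to 88 mm and grips with 3 to 60 N. Pads are 19 mm wide; open, the fingers measure 130 mm over their backs; the gripper's body (78 mm by 193 mm) begins 47 mm behind the grasp point.
Start: joints at [-0.984, 0.359, 0.012, 0, -1.224, -0.288], TCP at [0.199, -0.645, 0.292] pointing down, gripper open.
Joint ranges: [-3.07, 3.07], [-1.43, 2.12], [-1.02, 1.25], [-3.03, 1.67], [-3.05, -0], [-3.03, 3.03]. Speed limits (rad/s): [2.39, 2.39, 3.01, 3.14, 3.14, 3.14].

### API

Orientations are given as [roll, pitch, yaw] about the fixed x, y, z axes, in that order (R = Rz(yaw) Ry(pitch) Rx(roll)).
In Python, from station import arm gives the robot as it stands. The module is installed in compiled form; this text tells all that it offers.
- The arm moves only by the tool move_arm, never from a script. Its argument "increments" is a list of rows, each an object of numbers: "jaw": the gripper command: -1 is shut, 1 is fully open, values between are in proportion; "dx", "dy", "dz": the shift along the tool's x, y, z in m; "twist": the turn about the tool's z in rad. A call has 1 to 12 rows; each row shifts and turns the commanded pose from where the row before left it, along the tool's axes as they then stand; what a row does not reach is not made up. A row lasts 1/12 s, in which the tool goes at most 41.7 mm and 7.16 degrees, less where a joint would pass 70% of its speed; a pose out of reach is approached as far as the arm can. A call is refused whole if a number of a shift passes 0.0417 or a number of a turn 0.125, either way. A call with a gripper value outside its range is refused whole. The fingers move at their own pace and stop on an object; "force" is the grip in N (left out, the last holds). Time passes only in rows, so rows that do not move let the fingers close. It gives the time, the measured TCP pose, the force, the opening and the grip force at its end, in the units of the state.
- arm.get_state(): the state, without advancing time (a new reading comes with each control period).
- arm.grab_frame(name): name is "scene" or "top" or "wrist"; returns the picture (384x512x3 uint8, blue, green, red); there is no depth.
- arm.camera_info(name): a dict with "K" (3x3 intrinsics, pixels), "extrinsics" (4x4, takes a point from camera to world coordinates). Camera axes: x right, y down, z forward; pixel columns grow to the right and rows downward; lengths in m; the calibration is good to about 2 mm. The wrist camera is an equidistant fisheye: a pixel r from the principal point sees the ray r / f radians off the axis. A picture is of the moment at which its call begins: read the wrist's pose just before it. camera_info takes no time and is no camera call; for the wrist camera it gives the pose at the moment of the call.
- arm.job_done(): hands the job in; it is judged then, once.
Trained networks look in the newest picture that a camera, given by its name, has taken for a name from the list of things; names that differ only in an ending like _2 or _b are one class to them, and where a whole thing is asked for, a point or a joint stands for the part that bears it (a point fixed in the world has none). Each returns a list of dicts, best first, with "score" (0 to 1); they miss things now and then, are a little off and sometimes report something else, mostly with a low value. They report only what shows in the picture. A call takes as long as a camera call.
- arm.find_in(camera, name): "position" ([x, y, z] in m, in world coordinates, good to about 4 mm: the middle of the surface that is visible of it).
- arm.silhouettes(camera, name): "pixels" (384x512 bool, what is visible of it).
- arm.pinpoint(camera, name): "position" ([x, y, z] in m, in world coordinates, good to about 4 mm: a listed point, or the origin of a listed thing).
The state is a dict: "t": time; "q": joint angles; "qd": joint speeds; "joint_efforts": joint torques, N m; "eef_pos": TCP position; "ee_rot": TCP orientation; "force": force on the tool from outside, world axes, zero at the start; "moment": the same for the moment, N m; "width": finger opening in m; "gripper_force": force on a finger pad.
Only numpy, scipy, OpenCV 4.12 (cv2) and the standard library are available. Lean on these libraries where they do the work, as an engineer would, in place of code of your own. Each camera call takes 0.05 s, during which the arm holds its last target. There are 200 camera calls.

## Working session

There is one attempt and no reset: what is moved stays moved. The work goes in short steps, Python scripts to look and compute and a tool call to move; the robot and the scene stay as the last step left them, time stands still between calls to the robot, and variables do not carry over. Pictures are saved under pics/ and viewed, at most 10 in all, crops included, and the job is handed in when it is done.

Besides the shell and the picture viewer there is one more tool, called after "Emit:" as name(argument=value, ...) on one line, values as JSON. move_arm: Moves the arm, as the interface text tells. Its arguments: {"type":"object","properties":{"increments":{"type":"array"},"force":{"type":"number"}},"required":["increments"]}

```bash
mkdir -p pics; cat > h.py <<'E'
from station import arm
import numpy as np, cv2
def p(cam,names):
    for n in names:
        r=arm.pinpoint(cam,n)
        print(cam,n,[(np.round(d["position"],4).tolist(),round(d["score"],2)) for d in r[:2]])
E
python3 - <<'E'
from h import *
a=arm.grab_frame("scene");b=arm.grab_frame("top")
cv2.imwrite("pics/a.png",cv2.resize(np.vstack([a,b]),(450,675))[:0] if 0 else np.hstack([cv2.resize(a,(400,300)),cv2.resize(b,(400,300))]))
p("top",["lid_grip","caddy_top","tray_in","tumbler_mid","tin_mid","brush_mid"]);p("scene",["lid_grip","caddy_top","tray_in"])
s=arm.get_state();print(s)
E
```

```text
top lid_grip [([0.512, -0.2226, 0.1286], 0.64)]
top caddy_top [([0.5051, -0.2234, 0.0904], 0.86)]
top tray_in [([0.573, 0.1811, 0.0089], 0.67), ([0.7551, -0.0795, 0.0356], 0.18)]
top tumbler_mid [([0.7675, 0.1229, 0.0507], 0.57)]
top tin_mid [([0.7571, -0.0832, 0.0328], 0.75), ([0.5752, 0.1829, 0.0081], 0.57)]
top brush_mid [([0.5809, 0.0085, 0.0237], 0.95)]
scene lid_grip [([0.5098, -0.2196, 0.1342], 0.64)]
scene caddy_top [([0.5049, -0.2226, 0.0925], 0.68)]
scene tray_in [([0.5679, 0.1838, -0.0004], 0.69)]
{'t': 0.55, 'q': array([-9.83884348e-01,  3.58576422e-01,  1.18841308e-02, -3.77050110e-05,
       -1.22409894e+00, -2.88102944e-01]), 'qd': array([-8.42735612e-05, -8.74662909e-05,  1.46625423e-03, -8.49543137e-04,
       -4.51883460e-04,  2.00462770e-04]), 'joint_efforts': array([ 6.57066012e-04, -5.81895304e+01,  2.93126589e+01,  6.99837819e+00,
        1.21934016e-02,  1.26075594e-05]), 'eef_pos': array([ 0.19868848, -0.64505729,  0.29216278]), 'ee_rot': array([ 3.14158746e+00,  3.54471027e-05, -2.84279643e+00]), 'force': array([-0.28605076,  1.17401149, -0.0164169 ]), 'moment': array([-0.06050781,  0.00350457,  0.03534481]), 'gripper_force': 0.0, 'width': 0.08782897559025567}
```

View pics/a.png

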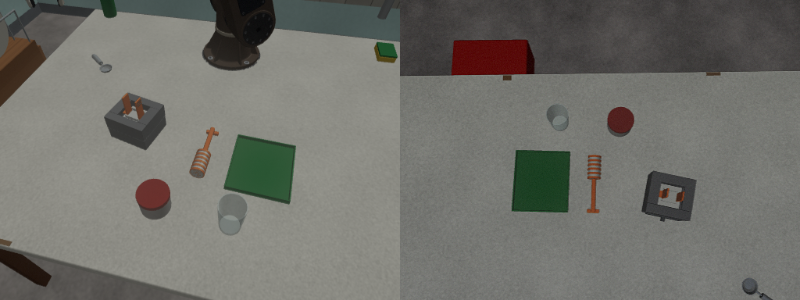

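The two views show the caddy with orange tabs at about (672,195) in the right half, rotated slightly clockwise. The tray is at (541,181) and the brush at (594,183), between them. Next I fit the caddy's and tray's yaw from their silhouettes.

```bash
cat >> h.py <<'E'
from scipy.optimize import minimize
def proj(cam,P,info=None):
    i=info or arm.camera_info(cam);T=np.linalg.inv(i["extrinsics"]);c=P@T[:3,:3].T+T[:3,3]
    K=np.array(i["K"])
    if cam=="wrist":
        r=np.linalg.norm(c[:,:2],axis=1);c=np.c_[c[:,:2]/r[:,None]*np.arctan2(r,c[:,2])[:,None],np.ones(len(c))]
    else: c=c/c[:,2:]
    return (c@K.T)[:,:2]
def hullmask(pts):
    m=np.zeros((384*4,512*4),np.uint8);h=cv2.convexHull((pts*4+2).astype(np.float32)).astype(np.int32);cv2.fillConvexPoly(m,h,1)
    return cv2.resize(m.astype(np.float32),(512,384),interpolation=cv2.INTER_AREA)
def box(x,y,a,L,W,z0,z1):
    c,s=np.cos(a),np.sin(a)
    return np.array([[x+c*u*L/2-s*v*W/2,y+s*u*L/2+c*v*W/2,z] for u in(-1,1) for v in(-1,1) for z in(z0,z1)])
def fit(cams,name,x0,dims):
    D=[]
    for cam in cams:
        r=arm.silhouettes(cam,name)
        if not r: print("none",cam);continue
        m=r[0]["pixels"];cs,_=cv2.findContours(m.astype(np.uint8),0,1);big=max(cs,key=cv2.contourArea).reshape(-1,2)
        D.append((cam,hullmask(big.astype(float)),arm.camera_info(cam)))
    f=lambda v:sum(np.abs(hullmask(proj(c,box(*v,*dims),i))-m).sum()/m.sum() for c,m,i in D)
    best=min((minimize(f,[x0[0],x0[1],a],method="Nelder-Mead",options=dict(initial_simplex=[[x0[0],x0[1],a],[x0[0]+.01,x0[1],a],[x0[0],x0[1]+.01,a],[x0[0],x0[1],a+.1]])) for a in(-.4,-.2,0,.2,.4)),key=lambda r:r.fun)
    print(name,np.round(best.x,4),best.fun)
E
python3 - <<'E'
from h import *
b=arm.grab_frame("top");arm.grab_frame("scene")
fit(["top","scene"],"caddy",[.505,-.223],(.126,.136,0,.09))
r=arm.silhouettes("top","tray_in");print(len(r))
g=b.astype(int);m=((g[...,1]>g[...,2]+25)&(g[...,1]>g[...,0]+15)).astype(np.uint8)
cs,_=cv2.findContours(m,0,1);cc=max(cs,key=cv2.contourArea);print(cv2.minAreaRect(cc),cv2.contourArea(cc))
i=arm.camera_info("top");print(i)
print(proj("top",box(.57,.183,0,.208,.188,0.016,.016)))
cv2.imwrite("pics/b.png",cv2.resize(b[200:300,290:400],None,fx=5,fy=5,interpolation=cv2.INTER_CUBIC))
E
```

```text
caddy [ 0.506  -0.2197 -0.2388] 0.14968840777873993
2
((179.7955322265625, 231.61181640625), (71.18307495117188, 78.69706726074219), 2.2906100749969482) 5085.5
{'K': array([[416.48272463,   0.        , 251.23646807],
       [  0.        , 416.48272463, 197.51133413],
       [  0.        ,   0.        ,   1.        ]]), 'extrinsics': array([[-0.01950087, -0.98152953,  0.19031419,  0.4455251 ],
       [-0.99970806,  0.01642641, -0.01771896,  0.02071366],
       [ 0.0142655 , -0.19060416, -0.98156332,  1.07739016],
       [ 0.        ,  0.        ,  0.        ,  1.        ]])}
[[217.81965006 270.61168538]
 [217.81965006 270.61168538]
 [142.53254988 272.08086536]
 [142.53254988 272.08086536]
 [217.48156791 189.50980005]
 [217.48156791 189.50980005]
 [144.95098451 190.67519294]
 [144.95098451 190.67519294]]
```

View pics/b.png

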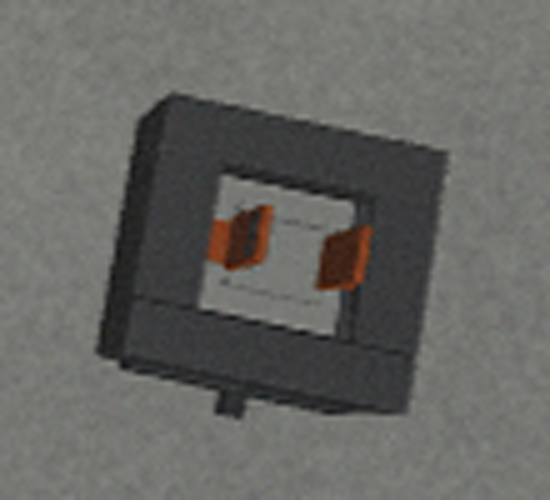

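The crop shows the caddy's top corners near (175,95), (448,152), (408,412) and (122,360). The tabs are at (250,237) and (345,258), so the yaw is about -12 to -13°.

```bash
cat >> h.py <<'E'
def unp(cam,uv,z,info=None):
    i=info or arm.camera_info(cam);K=np.array(i["K"]);E=np.array(i["extrinsics"])
    uv=np.atleast_2d(np.array(uv,float));n=np.c_[uv,np.ones(len(uv))]@np.linalg.inv(K).T
    if cam=="wrist":
        th=np.linalg.norm(n[:,:2],axis=1);n=np.c_[n[:,:2]/th[:,None]*np.sin(th)[:,None],np.cos(th)]
    d=n@E[:3,:3].T;return E[:3,3]+d*((z-E[2,3])/d[:,2])[:,None]
E
python3 - <<'E'
from h import *
C=np.array([(175,95),(448,152),(408,412),(122,360)])/5+[289.6,199.6]
P=unp("top",C,.09);print(P.round(4));print("ctr",P.mean(0))
for a,b in((0,1),(3,2),(3,0),(2,1)):
    d=P[b]-P[a];print(np.linalg.norm(d),np.degrees(np.arctan2(d[1],d[0])))
T=np.array([(250,208),(361,228)])/5+[289.6,199.6]
P=unp("top",T,.14);print(P.round(4),P.mean(0))
E
```

```text
[[ 0.5825 -0.172   0.09  ]
 [ 0.5528 -0.3014  0.09  ]
 [ 0.4315 -0.2731  0.09  ]
 [ 0.458  -0.1405  0.09  ]]
ctr [ 0.50619507 -0.22174085  0.09      ]
0.13272293352718148 -102.95167259789592
0.13518897684686493 -101.28437954479807
0.12847858181352967 -14.197801178538633
0.1245153817844617 -13.12894931197957
[[ 0.5236 -0.1934  0.14  ]
 [ 0.5137 -0.243   0.14  ]] [ 0.51869568 -0.21821684  0.14      ]
```

Emit:
move_arm(increments=[{"jaw": 1,"dx": -0.03,"dy": 0.0225,"dz": 0.0025},{"jaw": 1,"dx": -0.03,"dy": 0.0225,"dz": 0.0025},{"jaw": 1,"dx": -0.03,"dy": 0.0225,"dz": 0.0025},{"jaw": 1,"dx": -0.03,"dy": 0.0225,"dz": 0.0025},{"jaw": 1,"dx": -0.03,"dy": 0.0225,"dz": 0.0025},{"jaw": 1,"dx": -0.03,"dy": 0.0225,"dz": 0.0025},{"jaw": 1,"dx": -0.03,"dy": 0.0225,"dz": 0.0025},{"jaw": 1,"dx": -0.03,"dy": 0.0225,"dz": 0.0025},{"jaw": 1,"dx": -0.03,"dy": 0.0225,"dz": 0.0025},{"jaw": 1,"dx": -0.03,"dy": 0.0225,"dz": 0.0025},{"jaw": 1,"dx": -0.03,"dy": 0.0225,"dz": 0.0025},{"jaw": 1,"dx": -0.03,"dy": 0.0225,"dz": 0.0025}])

```text
$.increments[0]: bad value
```

Emit:
move_arm(increments=[{"jaw": 1,"dx": -0.029,"dy": 0.022},{"jaw": 1,"dx": -0.029,"dy": 0.022},{"jaw": 1,"twist": 0.105},{"jaw": 1,"twist": 0.105},{"jaw": 0.4,"twist": 0.105},{"jaw": 0.4,"twist": 0.105},{"jaw": 0.4,"twist": 0.105},{"jaw": 0.4},{"jaw": 0.4}])

```text
$.increments[0]: bad value
```

```bash
python3 - <<'E'
from h import *
s=arm.get_state();print(s["t"],s["eef_pos"],s["ee_rot"],s["width"],s["force"])
w=arm.grab_frame("wrist");cv2.imwrite("pics/c.png",cv2.resize(w,(800,600),interpolation=cv2.INTER_CUBIC))
p("wrist",["lid_grip","caddy_top"]);print(arm.camera_info("wrist"))
E
```

```text
0.8 [ 0.1986727  -0.64506618  0.29216884] [-3.14158282e+00 -3.76386383e-06 -2.84278136e+00] 0.08755343610083614 [-0.11741016 -0.10841625  0.762681  ]
wrist lid_grip []
wrist caddy_top []
{'K': array([[297.31863964,   0.        , 257.85824043],
       [  0.        , 297.31863964, 195.90004262],
       [  0.        ,   0.        ,   1.        ]]), 'extrinsics': array([[-2.95042590e-01,  9.26587228e-01,  2.33208017e-01,
         1.36674055e-01],
       [ 9.55483806e-01,  2.86311871e-01,  7.12475258e-02,
        -6.64051989e-01],
       [-7.53176089e-04,  2.43847538e-01, -9.69813287e-01,
         3.84491497e-01],
       [ 0.00000000e+00,  0.00000000e+00,  0.00000000e+00,
         1.00000000e+00]])}
```

View pics/c.png

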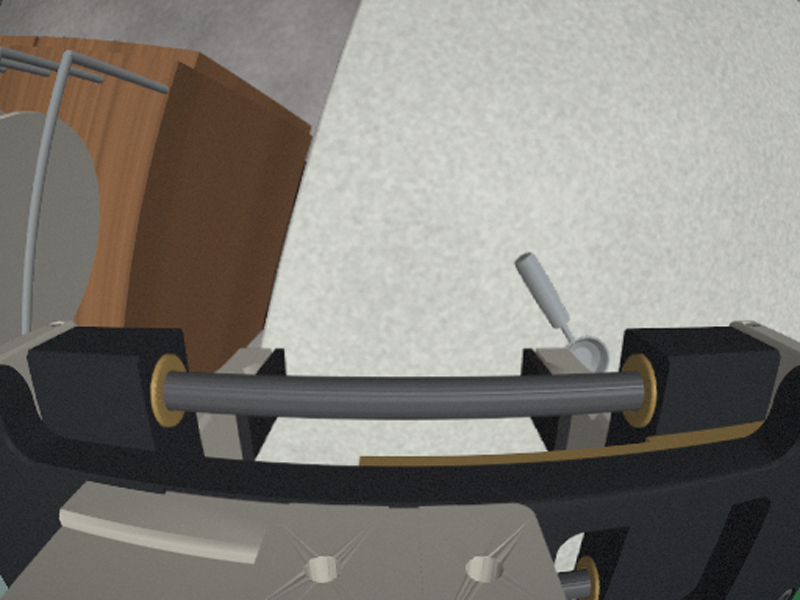

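The wrist view still shows the start area: the table, and the fingers at about (230,400) and (560,400). The calls were refused, probably because every row needs all its keys.

Emit:
move_arm(increments=[{"jaw": 1,"dx": -0.03,"dy": 0.0225,"dz": 0.0025,"twist": 0},{"jaw": 1,"dx": -0.03,"dy": 0.0225,"dz": 0.0025,"twist": 0},{"jaw": 1,"dx": -0.03,"dy": 0.0225,"dz": 0.0025,"twist": 0},{"jaw": 1,"dx": -0.03,"dy": 0.0225,"dz": 0.0025,"twist": 0},{"jaw": 1,"dx": -0.03,"dy": 0.0225,"dz": 0.0025,"twist": 0},{"jaw": 1,"dx": -0.03,"dy": 0.0225,"dz": 0.0025,"twist": 0},{"jaw": 1,"dx": -0.03,"dy": 0.0225,"dz": 0.0025,"twist": 0},{"jaw": 1,"dx": -0.03,"dy": 0.0225,"dz": 0.0025,"twist": 0},{"jaw": 1,"dx": -0.03,"dy": 0.0225,"dz": 0.0025,"twist": 0},{"jaw": 1,"dx": -0.03,"dy": 0.0225,"dz": 0.0025,"twist": 0},{"jaw": 1,"dx": -0.03,"dy": 0.0225,"dz": 0.0025,"twist": 0},{"jaw": 1,"dx": -0.03,"dy": 0.0225,"dz": 0.0025,"twist": 0}])

```text
t: 1.95
eef_pos: [0.4641, -0.2794, 0.2625]
ee_rot: [-3.141, 0.001, -2.843]
force: [0.4, -0.5, -0.5]
width: 0.0875
gripper_force: 0.0
```

Emit:
move_arm(increments=[{"jaw": 1,"dx": -0.0286,"dy": 0.0215,"dz": 0,"twist": 0},{"jaw": 1,"dx": -0.0286,"dy": 0.0215,"dz": 0,"twist": 0},{"jaw": 1,"dx": 0,"dy": 0,"dz": 0,"twist": 0.105},{"jaw": 1,"dx": 0,"dy": 0,"dz": 0,"twist": 0.105},{"jaw": 1,"dx": 0,"dy": 0,"dz": 0,"twist": 0.105},{"jaw": 1,"dx": 0,"dy": 0,"dz": 0,"twist": 0.105},{"jaw": 1,"dx": 0,"dy": 0,"dz": 0,"twist": 0.105},{"jaw": 1,"dx": 0,"dy": 0,"dz": 0,"twist": 0}])

```text
t: 2.62
eef_pos: [0.5053, -0.223, 0.2623]
ee_rot: [3.142, 0.0, 2.911]
force: [-0.2, -0.1, -0.3]
width: 0.0878
gripper_force: 0.0
```

```bash
python3 - <<'E'
from h import *
s=arm.get_state();print(s["t"],s["eef_pos"],s["ee_rot"],s["width"],s["force"])
w=arm.grab_frame("wrist");cv2.imwrite("pics/d.png",cv2.resize(w,(800,600),interpolation=cv2.INTER_CUBIC))
p("wrist",["lid_grip","caddy_top"]);print(arm.camera_info("wrist"))
E
```

```text
2.6167 [ 0.5052909  -0.22304094  0.26227041] [3.14153157e+00 1.77248884e-04 2.91078667e+00] 0.08782784259611037 [-0.17709822 -0.09108071 -0.31247658]
wrist lid_grip [([0.5064, -0.2231, 0.1358], 0.67)]
wrist caddy_top []
{'K': array([[297.31863964,   0.        , 257.85824043],
       [  0.        , 297.31863964, 195.90004262],
       [  0.        ,   0.        ,   1.        ]]), 'extrinsics': array([[ 2.20139362e-01,  9.45927898e-01,  2.38241628e-01,
         4.41954697e-01],
       [ 9.75467985e-01, -2.13239090e-01, -5.46927749e-02,
        -2.08462930e-01],
       [-9.32993529e-04,  2.44437114e-01, -9.69664698e-01,
         3.54553945e-01],
       [ 0.00000000e+00,  0.00000000e+00,  0.00000000e+00,
         1.00000000e+00]])}
```

View pics/d.png

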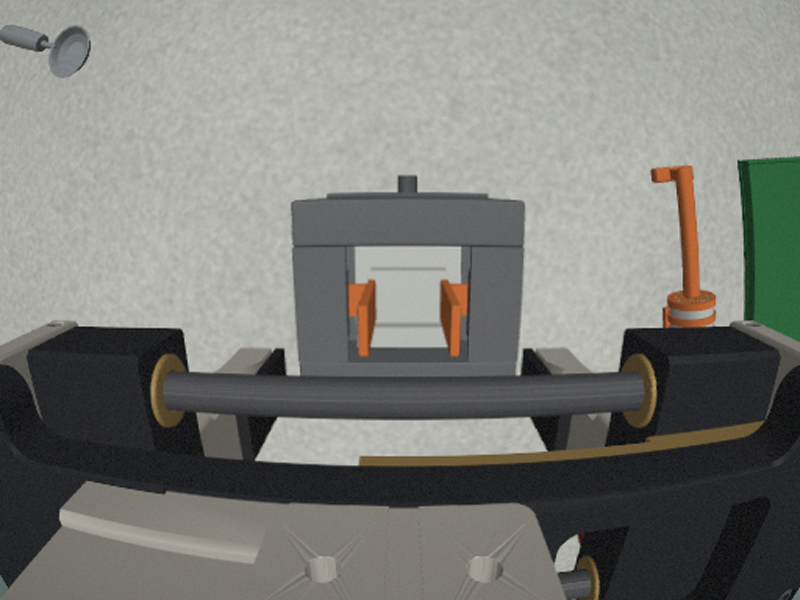

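The caddy looks square to the gripper, with its front edge level at row 246. The tabs are at about (365,315) and (453,315), roughly midway between the fingers at (280,350) and (525,350). A zoom will give the exact centring.

```bash
python3 - <<'E'
from h import *
w=cv2.imread("pics/d.png")
cv2.imwrite("pics/e.png",cv2.resize(w[190:400,270:550],None,fx=2.8,fy=2.8,interpolation=cv2.INTER_CUBIC))
E
```

```text
(no output)
```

View pics/e.png

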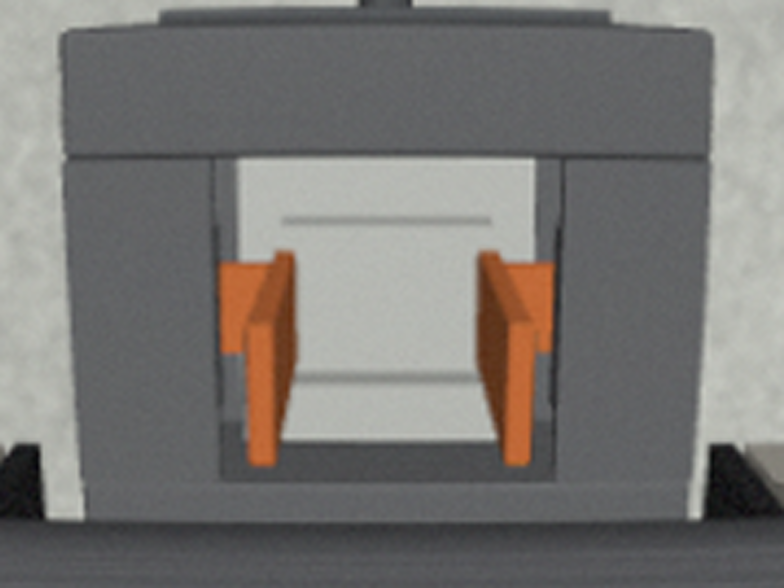

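Top faces of the tabs in the crop: the left outer edge runs (246,325) to (249,465), the right one (534,325) to (531,465).

```bash
python3 - <<'E'
from h import *
f=lambda a:(np.array(a,float)/2.8+[270,190])*.64
P=unp("wrist",f([(246,325),(249,465),(534,325),(531,465),]),.14)
s=arm.get_state();y=s["ee_rot"][2];tx=np.array([np.cos(y),np.sin(y)]);ty=np.array([np.sin(y),-np.cos(y)])
q=P[:,:2]-s["eef_pos"][:2];print(P.round(4));print(np.c_[q@tx,q@ty].round(4));print("ctr",P.mean(0))
Q=unp("wrist",f([(66,157),(710,157),(62,35),(713,35)]),.09);q=Q[:,:2]-s["eef_pos"][:2];print(np.c_[q@tx,q@ty].round(4))
print(proj("wrist",s["eef_pos"]+np.array([[0,0,-.06]])))
E
```

```text
[[ 0.4899 -0.2416  0.14  ]
 [ 0.5147 -0.2473  0.14  ]
 [ 0.5007 -0.1936  0.14  ]
 [ 0.5257 -0.1988  0.14  ]]
[[ 0.0109 -0.0213]
 [-0.0145 -0.0215]
 [ 0.0109  0.0279]
 [-0.0145  0.0282]]
ctr [ 0.50775797 -0.22031592  0.14      ]
[[ 0.0343 -0.0636]
 [ 0.0345  0.0707]
 [ 0.0597 -0.0637]
 [ 0.0601  0.0704]]
[[257.40218214 242.37734026]]
```

Emit:
move_arm(increments=[{"jaw": 1,"dx": -0.0015,"dy": 0.003,"dz": 0,"twist": 0},{"jaw": 1,"dx": 0,"dy": 0,"dz": 0.02,"twist": 0},{"jaw": 1,"dx": 0,"dy": 0,"dz": 0.025,"twist": 0},{"jaw": 1,"dx": 0,"dy": 0,"dz": 0.02,"twist": 0},{"jaw": 0.3,"dx": 0,"dy": 0,"dz": 0.011,"twist": 0},{"jaw": 0.3,"dx": 0,"dy": 0,"dz": 0.0075,"twist": 0},{"jaw": 0.25,"dx": 0,"dy": 0,"dz": 0,"twist": 0},{"jaw": 0.25,"dx": 0,"dy": 0,"dz": 0,"twist": 0},{"jaw": 0.25,"dx": 0,"dy": 0,"dz": 0,"twist": 0}], force=12)

```text
t: 3.52
eef_pos: [0.5082, -0.2207, 0.1798]
ee_rot: [-3.142, 0.002, 2.916]
force: [-0.2, 0.1, 0.8]
width: 0.0595
gripper_force: 0.0
```

```bash
python3 - <<'E'
from h import *
s=arm.get_state();print(s["t"],s["eef_pos"],s["ee_rot"],s["width"],s["force"])
w=arm.grab_frame("wrist");cv2.imwrite("pics/f.png",cv2.resize(w[160:300,160:350],None,fx=4,fy=4,interpolation=cv2.INTER_CUBIC))
E
```

```text
3.5167 [ 0.50817444 -0.2206957   0.17979836] [-3.14153474e+00  1.76522645e-03  2.91595380e+00] 0.05951774544135283 [-0.22598028  0.12052683  0.81933167]
```

View pics/f.png

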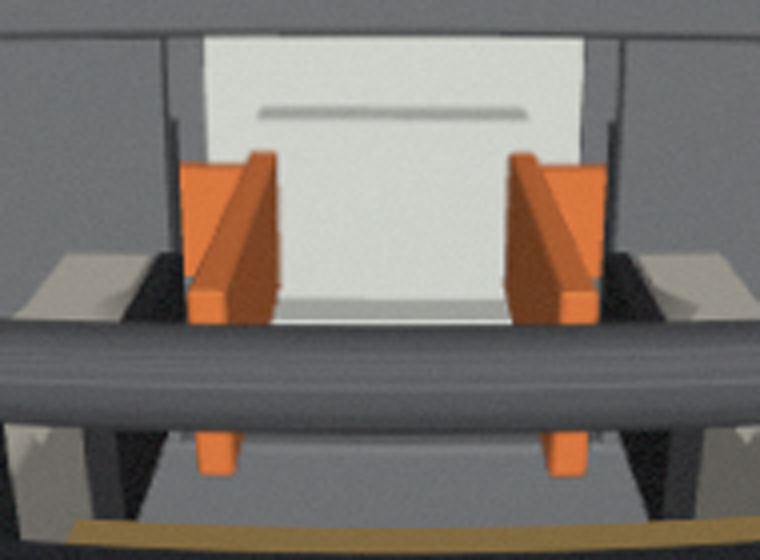

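The pads straddle the tabs evenly: tab outer edges at 198 and 588, pad edges at 138 and 650, so both midpoints are within 1 px (394 against 393). Now I squeeze.

Emit:
move_arm(increments=[{"jaw": 0.15,"dx": 0,"dy": 0,"dz": 0.001,"twist": 0},{"jaw": 0.1,"dx": 0,"dy": 0,"dz": 0,"twist": 0},{"jaw": 0.0,"dx": 0,"dy": 0,"dz": 0,"twist": 0},{"jaw": -0.6,"dx": 0,"dy": 0,"dz": 0,"twist": 0},{"jaw": -0.6,"dx": 0,"dy": 0,"dz": 0,"twist": 0},{"jaw": -0.6,"dx": 0,"dy": 0,"dz": 0,"twist": 0}], force=15)

```text
t: 4.07
eef_pos: [0.5077, -0.2207, 0.1782]
ee_rot: [-3.141, 0.001, 2.916]
force: [-0.8, -0.4, 5.3]
width: 0.0463
gripper_force: 15.0
```

Emit:
move_arm(increments=[{"jaw": -0.6,"dx": 0,"dy": 0,"dz": 0.0007,"twist": 0},{"jaw": -0.6,"dx": 0,"dy": 0,"dz": 0.0007,"twist": 0},{"jaw": -0.6,"dx": 0,"dy": 0,"dz": 0.0006,"twist": 0}])

```text
t: 4.32
eef_pos: [0.5079, -0.2207, 0.1766]
ee_rot: [-3.141, 0.001, 2.916]
force: [-2.2, 0.6, 9.8]
width: 0.0462
gripper_force: 15.0
```

Emit:
move_arm(increments=[{"jaw": -0.6,"dx": 0,"dy": 0,"dz": 0.0005,"twist": 0},{"jaw": -0.6,"dx": 0,"dy": 0,"dz": 0.0005,"twist": 0}])

```text
t: 4.48
eef_pos: [0.5079, -0.2207, 0.1757]
ee_rot: [-3.141, 0.001, 2.916]
force: [-2.5, 0.2, 9.6]
width: 0.0462
gripper_force: 15.0
```

Emit:
move_arm(increments=[{"jaw": -0.6,"dx": 0,"dy": 0,"dz": 0.0005,"twist": 0},{"jaw": -0.6,"dx": 0,"dy": 0,"dz": 0.0005,"twist": 0}])

```text
t: 4.65
eef_pos: [0.5079, -0.2207, 0.1747]
ee_rot: [-3.141, 0.001, 2.916]
force: [-1.3, 0.3, 9.7]
width: 0.0461
gripper_force: 15.0
```

Emit:
move_arm(increments=[{"jaw": -0.6,"dx": 0,"dy": 0,"dz": 0.0005,"twist": 0},{"jaw": -0.6,"dx": 0,"dy": 0,"dz": 0.0005,"twist": 0}])

```text
t: 4.82
eef_pos: [0.5079, -0.2207, 0.1738]
ee_rot: [-3.141, 0.001, 2.916]
force: [-2.1, -0.3, 10.5]
width: 0.0459
gripper_force: 15.0
```

```bash
python3 - <<'E'
from h import *
s=arm.get_state();print(s["t"],s["eef_pos"],s["width"],s["force"])
w=arm.grab_frame("wrist");cv2.imwrite("pics/g.png",cv2.resize(w[160:300,160:350],None,fx=4,fy=4,interpolation=cv2.INTER_CUBIC))
E
```

```text
4.8167 [ 0.5078756  -0.22074145  0.17377263] 0.04591971971484585 [-2.08895164 -0.33692558 10.47914473]
```

View pics/g.png

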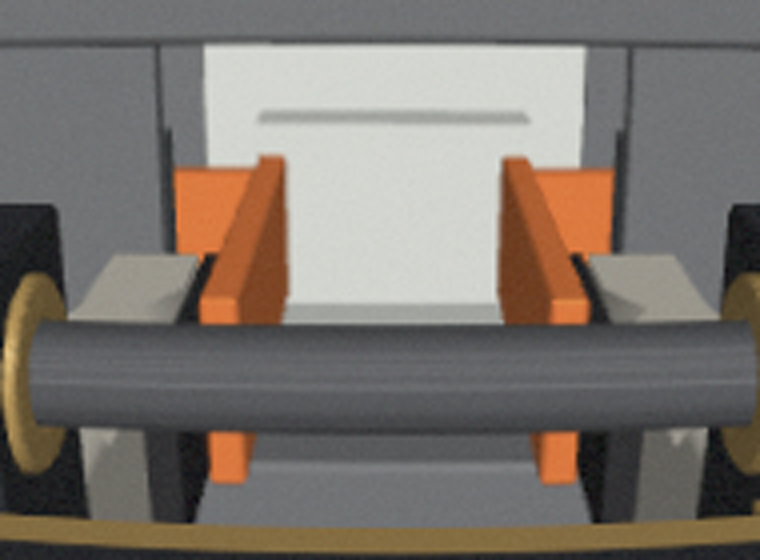

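The lid plate keeps its image size (about 380 px), while the rim grew from 460 to 474 px. So the lid is moving down with the fingers, without slip. I press on.

Emit:
move_arm(increments=[{"jaw": -0.6,"dx": 0,"dy": 0,"dz": 0.0005,"twist": 0},{"jaw": -0.6,"dx": 0,"dy": 0,"dz": 0.0005,"twist": 0}])

```text
t: 5.03
eef_pos: [0.5079, -0.2207, 0.1728]
ee_rot: [-3.141, 0.001, 2.916]
force: [-1.9, 1.6, 10.2]
width: 0.046
gripper_force: 15.0
```

Emit:
move_arm(increments=[{"jaw": -0.6,"dx": 0,"dy": 0,"dz": 0.0005,"twist": 0},{"jaw": -0.6,"dx": 0,"dy": 0,"dz": 0.0005,"twist": 0}])

```text
t: 5.2
eef_pos: [0.5078, -0.2208, 0.1717]
ee_rot: [-3.141, 0.001, 2.916]
force: [-1.7, -7.1, 5.5]
width: 0.0446
gripper_force: 11.1
```

Emit:
move_arm(increments=[{"jaw": -0.6,"dx": 0,"dy": 0,"dz": 0,"twist": 0},{"jaw": -0.6,"dx": 0,"dy": 0,"dz": 0,"twist": 0}])

```text
t: 5.37
eef_pos: [0.5077, -0.2207, 0.1711]
ee_rot: [-3.141, 0.001, 2.916]
force: [0.1, -2.4, 4.3]
width: 0.0288
gripper_force: 15.1
```

Emit:
move_arm(increments=[{"jaw": -0.6,"dx": 0,"dy": 0,"dz": -0.002,"twist": 0},{"jaw": -0.6,"dx": 0,"dy": 0,"dz": -0.003,"twist": 0},{"jaw": -0.6,"dx": 0,"dy": 0,"dz": -0.003,"twist": 0}], force=20)

```text
t: 5.62
eef_pos: [0.5076, -0.2206, 0.1789]
ee_rot: [-3.141, 0.0, 2.915]
force: [1.5, -1.5, 2.5]
width: 0.0284
gripper_force: 20.0
```

Emit:
move_arm(increments=[{"jaw": -0.6,"dx": 0,"dy": 0,"dz": -0.003,"twist": 0},{"jaw": -0.6,"dx": 0,"dy": 0,"dz": -0.003,"twist": 0},{"jaw": -0.6,"dx": 0,"dy": 0,"dz": -0.003,"twist": 0}])

```text
t: 5.87
eef_pos: [0.5066, -0.2202, 0.1872]
ee_rot: [3.141, -0.002, 2.915]
force: [0.8, 1.0, -0.7]
width: 0.028
gripper_force: 20.0
```

Emit:
move_arm(increments=[{"jaw": -0.6,"dx": 0,"dy": 0,"dz": -0.01,"twist": 0},{"jaw": -0.6,"dx": 0,"dy": 0,"dz": -0.02,"twist": 0},{"jaw": -0.6,"dx": 0,"dy": 0,"dz": -0.02,"twist": 0},{"jaw": -0.6,"dx": 0,"dy": 0,"dz": -0.02,"twist": 0},{"jaw": -0.6,"dx": 0,"dy": 0.005,"dz": -0.012,"twist": 0},{"jaw": -0.6,"dx": 0.001,"dy": 0.015,"dz": 0,"twist": 0},{"jaw": -0.6,"dx": 0.002,"dy": 0.025,"dz": 0,"twist": 0},{"jaw": -0.6,"dx": 0.0025,"dy": 0.034,"dz": 0,"twist": 0},{"jaw": -0.6,"dx": 0.0025,"dy": 0.034,"dz": 0,"twist": 0},{"jaw": -0.6,"dx": 0.0025,"dy": 0.034,"dz": 0,"twist": 0},{"jaw": -0.6,"dx": 0.0025,"dy": 0.034,"dz": 0,"twist": 0},{"jaw": -0.6,"dx": 0.0025,"dy": 0.034,"dz": 0,"twist": 0}])

```text
t: 6.87
eef_pos: [0.5401, -0.0059, 0.2703]
ee_rot: [3.141, -0.0, 2.915]
force: [0.8, -0.3, -1.2]
width: 0.0281
gripper_force: 20.0
```

Emit:
move_arm(increments=[{"jaw": -0.6,"dx": 0.0025,"dy": 0.034,"dz": 0,"twist": 0},{"jaw": -0.6,"dx": 0.0025,"dy": 0.034,"dz": 0,"twist": 0},{"jaw": -0.6,"dx": 0.0025,"dy": 0.034,"dz": 0,"twist": 0},{"jaw": -0.6,"dx": 0.0025,"dy": 0.034,"dz": 0,"twist": 0},{"jaw": -0.6,"dx": 0.0025,"dy": 0.028,"dz": 0,"twist": 0},{"jaw": -0.6,"dx": 0.0025,"dy": 0.018,"dz": 0,"twist": 0},{"jaw": -0.6,"dx": 0.001,"dy": 0.01,"dz": 0,"twist": 0},{"jaw": -0.6,"dx": 0,"dy": 0,"dz": 0,"twist": 0}])

```text
t: 7.53
eef_pos: [0.5679, 0.1847, 0.2696]
ee_rot: [-3.141, -0.0, 2.917]
force: [-0.2, -0.3, -1.0]
width: 0.0284
gripper_force: 20.0
```

```bash
python3 - <<'E'
from h import *
s=arm.get_state();print(s["t"],s["eef_pos"],s["ee_rot"],s["width"],s["force"])
w=arm.grab_frame("wrist");a=arm.grab_frame("scene");cv2.imwrite("pics/i.png",np.hstack([cv2.resize(w,(400,300)),cv2.resize(a[60:300,90:410],(400,300))]))
p("scene",["lid_grip"]);p("wrist",["tray_in","lid_grip"])
E
```

```text
7.5333 [0.56792634 0.18468877 0.26955466] [-3.14131282e+00 -4.25721962e-04  2.91712572e+00] 0.02844026185662683 [-0.20245764 -0.31807727 -1.04056281]
scene lid_grip [([0.5685, 0.1833, 0.2254], 0.85)]
wrist tray_in [([0.5713, 0.1844, 0.0017], 0.62)]
wrist lid_grip []
```

View pics/i.png

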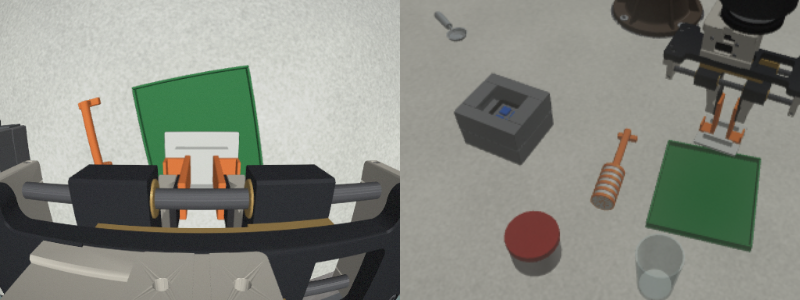

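The lid hangs level over the tray: lid at (200,160) in the left view, tray below it, and the caddy open on the right. Next is lowering.

Emit:
move_arm(increments=[{"jaw": -0.6,"dx": 0,"dy": 0,"dz": 0.01,"twist": 0},{"jaw": -0.6,"dx": 0,"dy": 0,"dz": 0.02,"twist": 0},{"jaw": -0.6,"dx": 0,"dy": 0,"dz": 0.025,"twist": 0},{"jaw": -0.6,"dx": 0,"dy": 0,"dz": 0.025,"twist": 0},{"jaw": -0.6,"dx": 0,"dy": 0,"dz": 0.025,"twist": 0},{"jaw": -0.6,"dx": 0,"dy": 0,"dz": 0.02,"twist": 0},{"jaw": -0.6,"dx": 0,"dy": 0,"dz": 0.012,"twist": 0},{"jaw": -0.6,"dx": 0,"dy": 0,"dz": 0.006,"twist": 0},{"jaw": -0.6,"dx": 0,"dy": 0,"dz": 0.003,"twist": 0},{"jaw": -0.6,"dx": 0,"dy": 0,"dz": 0,"twist": 0}])

```text
t: 8.62
eef_pos: [0.5679, 0.1827, 0.1233]
ee_rot: [-3.141, -0.0, 2.915]
force: [0.7, 0.5, -0.1]
width: 0.0281
gripper_force: 20.0
```

Emit:
move_arm(increments=[{"jaw": -0.6,"dx": 0,"dy": 0,"dz": 0.001,"twist": 0},{"jaw": -0.6,"dx": 0,"dy": 0,"dz": 0.001,"twist": 0}])

```text
t: 8.78
eef_pos: [0.5685, 0.1834, 0.1227]
ee_rot: [3.14, 0.001, 2.915]
force: [0.3, 0.5, -0.7]
width: 0.028
gripper_force: 20.0
```

Emit:
move_arm(increments=[{"jaw": -0.6,"dx": 0,"dy": 0,"dz": 0.001,"twist": 0},{"jaw": -0.6,"dx": 0,"dy": 0,"dz": 0.001,"twist": 0}])

```text
t: 8.95
eef_pos: [0.5682, 0.1834, 0.1203]
ee_rot: [3.141, 0.001, 2.915]
force: [0.2, 0.6, -0.7]
width: 0.0284
gripper_force: 20.0
```

Emit:
move_arm(increments=[{"jaw": -0.6,"dx": 0,"dy": 0,"dz": 0.0007,"twist": 0},{"jaw": -0.6,"dx": 0,"dy": 0,"dz": 0.0007,"twist": 0}])

```text
t: 9.12
eef_pos: [0.5681, 0.1832, 0.1186]
ee_rot: [3.141, 0.0, 2.916]
force: [-2.3, -1.0, 10.5]
width: 0.0287
gripper_force: 20.0
```

Emit:
move_arm(increments=[{"jaw": -0.4,"dx": 0,"dy": 0,"dz": -0.0005,"twist": 0},{"jaw": -0.2,"dx": 0,"dy": 0,"dz": 0,"twist": 0},{"jaw": 0,"dx": 0,"dy": 0,"dz": 0,"twist": 0},{"jaw": 0.2,"dx": 0,"dy": 0,"dz": 0,"twist": 0},{"jaw": 0.4,"dx": 0,"dy": 0,"dz": 0,"twist": 0},{"jaw": 0.7,"dx": 0,"dy": 0,"dz": 0,"twist": 0},{"jaw": 0.8,"dx": 0,"dy": 0,"dz": 0,"twist": 0},{"jaw": 0.8,"dx": 0,"dy": 0,"dz": 0,"twist": 0},{"jaw": 0.8,"dx": 0,"dy": 0,"dz": 0,"twist": 0}])

```text
t: 9.87
eef_pos: [0.568, 0.1832, 0.1188]
ee_rot: [3.142, 0.0, 2.915]
force: [-0.4, -0.4, 0.4]
width: 0.0753
gripper_force: 0.0
```

Emit:
move_arm(increments=[{"jaw": 0.8,"dx": 0,"dy": 0,"dz": -0.005,"twist": 0},{"jaw": 0.8,"dx": 0,"dy": 0,"dz": -0.02,"twist": 0},{"jaw": 0.8,"dx": 0,"dy": 0,"dz": -0.03,"twist": 0},{"jaw": 0.8,"dx": 0,"dy": 0,"dz": -0.03,"twist": 0},{"jaw": 0.8,"dx": 0,"dy": 0,"dz": -0.03,"twist": 0},{"jaw": 0.8,"dx": 0,"dy": 0,"dz": -0.02,"twist": 0},{"jaw": 0.8,"dx": 0,"dy": 0,"dz": 0,"twist": 0}])

```text
t: 10.45
eef_pos: [0.5699, 0.184, 0.2596]
ee_rot: [3.136, 0.007, 2.916]
force: [-0.3, -0.4, 1.7]
width: 0.079
gripper_force: 0.0
```

```bash
python3 - <<'E'
from h import *
s=arm.get_state();print(s["t"],s["eef_pos"],s["width"],s["force"])
w=arm.grab_frame("wrist");a=arm.grab_frame("scene");cv2.imwrite("pics/j.png",np.hstack([cv2.resize(w,(400,300)),cv2.resize(a[60:300,90:410],(400,300))]))
p("scene",["lid_grip"])
E
```

```text
10.45 [0.56986569 0.18396128 0.25961617] 0.07903431408041332 [-0.30186979 -0.35417452  1.65832993]
scene lid_grip [([0.5663, 0.1849, 0.069], 0.66)]
```

View pics/j.png

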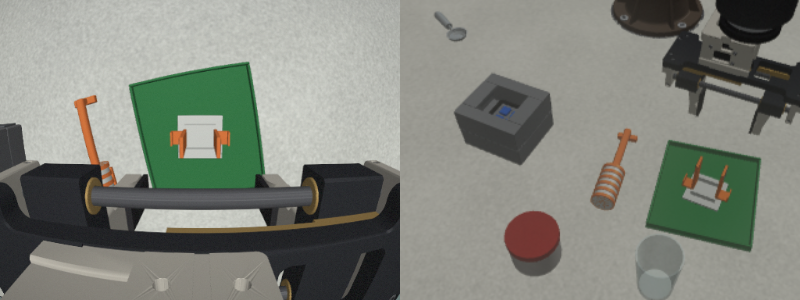

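The lid lies flat in the tray with its tabs up (left view at (200,137), right view at (707,185)). The gripper is clear, and the tumbler, tin and brush haven't moved.

```bash
python3 -c "
from station import arm
print(arm.job_done())"
```

```text
the job is handed in; nothing more can be done
None
```

The lid is off the caddy and lying flat, tabs up, in the green tray, released with the gripper clear; the tumbler, tin and brush stayed where they were, and I handed the job in at about 10.5 s.

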